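# Set a dish warmer four clicks up and start it

### The job

The dish warmer must run four steps higher: with a fingertip, push the white fin of its black click-stop dial clockwise (seen from above) exactly four clicks on from where it stands now, never going past the fourth click; then press the green start button beside it fully down and let it come up again. Only touch and push, gently, gripping nothing, and do not disturb the dishes on the warmer or the things around it.

Things in the scene. Friction and masses are not known exactly. Their poses are not given: they have to be found in the camera images.
- warmer: dish warmer: low white bench unit, 220 (x) x 190 (y) x 56 mm high, fixed to the worktop. Origin: centre of its underside; x points from the grey control deck in front (top at z = 51 mm, dial on the left, button on the right) to the aluminium warming plate at the back (x = 8 to 108 mm, top at z = 56 mm) with two petri dishes; y to the left, z up
- dial_axis (a point): point on the dial's vertical axis, on its flat top, 63 mm above the worktop (x = -55, y = 38 mm of the warmer, same axes). The dial is a black disc, 68 mm across, with one straight white radial fin standing on it: 9 mm thick, from 7 to 33 mm from the axis, up to 14.5 mm above the disc's top, a red line along it
- dial (a joint): dial angle in rad, growing clockwise seen from above. Eight click stops 0.5236 apart, from 0 to 3.665, end stops just beyond; it starts in one of the first four. At 0 the fin points 105 degrees anticlockwise of the warmer's x axis, at 1.833 along it. A sprung ball holds it in each stop (3 to 5 N at the fin to leave it); from half way it snaps on to the next by itself
- fin_tip (a point): outer end of the dial's fin: on the fin's middle plane, 33 mm from the dial's axis, 7 mm above the disc's flat top; x points outward along the fin, z up
- start_top (a point): centre of the top of the green start button, 72 mm above the worktop, right of the dial (x = -55, y = -58 mm of the warmer). 24 mm across; it stands 10 mm proud of its round black housing (40 mm across) and 4 mm when fully down. The point moves down with the button
- start (a joint): travel of the start button in m: 0 up, 0.006 fully down; a spring brings it back up. Fully down takes 4 N
- petri_1: round petri dish, 91 mm across, 15 mm high, standing loose on the left of the warming plate; origin centre of its underside
- petri_2: the same, on the right of the warming plate
- timer: small white timer, 62 x 62 x 18 mm, loose on the worktop; origin centre of its underside; leave alone
- note_pad: purple block of sticky notes, 46 x 73 x 14 mm, loose on the worktop; leave alone
- tip_box: blue pipette tip box with clear lid, 90 x 122 x 68 mm, loose on the worktop; leave alone
- marker_blue: blue marker, 138 x 12 x 12 mm, loose on the worktop; leave alone

How it is judged (in metres and radians):
On the way, in this order (a step that is already met when the one before it is completed fails the run):
1. the dial stands four clicks on from its start (distance of fin_tip from where it was at the start of the episode between 0.0548 and 0.0598 m), for 0.2 s.
2. the start button is pressed fully down (value of joint start above 0.005 m).
At the end, for the whole second after the job is handed in: the dial rests in the stop four clicks clockwise of its starting stop (within about a quarter of a click), the start button is up again, both dishes are where they stood (15 mm) (distance of fin_tip from where it was at the start of the episode between 0.0548 and 0.0595 m and value of joint dial above 1.96 rad and velocity of joint dial between -0.05 and 0.05 rad/s and value of joint start below 0.001 m and distance of each of petri_1, petri_2 from where it was at the start of the episode below 0.015 m); the robot touches nothing.
It fails at once if the dial goes more than half a click past the fourth (distance of fin_tip from where it was at the start of the episode above 0.0618 m).
It fails at once if start is pressed while the dial is not four clicks on (value of joint start above 0.004 m and (distance of fin_tip from where it was at the start of the episode below 0.0535 m or distance of fin_tip from where it was at the start of the episode above 0.0605 m)).
It fails at once if the warmer, its dial or its button is gripped or pushed harder than 30 N (contact force between the fingers and warmer above 30 N).
It fails at once if a dish is moved, lifted or tipped (distance of any of petri_1, petri_2 from where it was at the start of the episode above 0.015 m or angle between any of petri_1, petri_2's own z axis and vertical above 0.25 rad).
It fails at once if another thing on the worktop is moved (distance of any of timer, note_pad, tip_box, marker_blue from where it was at the start of the episode above 0.02 m).
It also fails if it takes over 64 s, if anything falls off the work surface, if the arm or the gripper's body presses on something with over 40 N, if the wrist force passes 120 N, or if a joint passes its speed limit or range.

### The arm

A 6-joint arm with a two-finger parallel gripper is mounted at the origin on a cart in front of the work surface, level with it; the furniture and walls round the work are solid. World frame = base frame: x ahead of the robot, y to its left, z up, the work surface at z = 0. Lengths are in mm, angles in rad, forces in N, time in s.
With the tool pointing down it reaches from about 425 to 1125 mm from the base axis. Payload 14.9 kg.
Tool frame: the origin (TCP) lies at the very end of the fingers, on their centre line; the grasp point (between the pads) lies 19 mm behind it; z points along the fingers, y is the direction in which the jaws open and shut (so a half turn about z gives the same grasp; the last joint's range is limited). The gripper opens to 91 mm and grips with 3 to 60 N. Pads are 32 mm wide; open, the fingers measure 118 mm over their backs; the gripper's body (76 mm by 178 mm) begins 60 mm behind the grasp point.
Start: joints at [0.743, 0.379, 1.734, -0, 1.028, -0.033], TCP at [499.618, 490.306, 213.932] pointing down, gripper open.
Joint ranges: [-2.77, 2.77], [-0.74, 2.19], [0, 2.66], [-1.06, 4.2], [0.31, 2.87], [-3.08, 3.08]. Speed limits (rad/s): [1.89, 1.89, 2.39, 3.14, 3.14, 3.14].

### API

Orientations are given as a rotation vector (axis times angle).
In Python, from plant import manip, optics, job gives the robot as it stands. Calls block until the motion is done:
- manip.movep(position, orientation): joint-space move of the TCP to a pose.
- manip.move_linear(position, rotation=None, velocity=150, guard=None): straight line of the TCP; rotation=None keeps the orientation; velocity is the mean speed in mm/s. With guard (N) it stops when the force on the tool has changed by that much, and returns True; else False.
- manip.move_joints(angles): joint-space move.
- manip.command_gripper(opening, f_grip=None): finger opening in mm; f_grip is the grip in N (None keeps the last); returns when the fingers have stopped.
- manip.hold(seconds).
- manip.solve_ik(position, orientation): joint angles nearest the present ones, or None.
- manip.read_state(): the state.
- optics.grab_frame(name): name is "side" or "top" or "wrist"; returns a dict with "color" (400x640x3 uint8, red, green, blue), "range_z" (400x640 float32, mm along the optical axis (not along the pixel's ray), 0 where there is no reading), "fx", "fy", "cx", "cy" (pixels), "xyz" and "orientation" of the camera in the world; the wrist camera has in their place "mount" (4x4, takes a point from camera to tool coordinates, whose origin is the TCP and whose axes are the flange's). Camera axes: x right, y down, z forward; pixel columns grow to the right and rows downward; lengths in mm; the calibration is good to about 2 mm. The wrist camera is an equidistant fisheye: a pixel r from the principal point sees the ray r / f radians off the axis. A picture is of the moment at which its call begins: read the wrist's pose just before it.
A pose or a line that the arm cannot do raises manip.Unreachable and nothing moves.
- job.sign_off(): hands the job in, once; it reports no verdict.
Trained networks look in a picture, given as the dict that the camera call returned (one of the last four; its "shot" number tells which), for a name from the list of things; names that differ only in an ending like _2 or _b are one class to them, and where a whole thing is asked for, a point or a joint stands for the part that bears it (a point fixed in the world has none). Each returns a list of dicts, best first, with "p" (0 to 1); they miss things now and then, are a little off and sometimes report something else, mostly with a low value. They report only what shows in the picture. A call takes as long as a camera call.
- optics.boxes_of(name, picture): "bbox" ([left, top, width, height] in pixels, round what is visible of it).
- optics.mark_of(name, picture): "location" ([column, row] in pixels: a listed point, or the origin of a listed thing).
The state is a dict: "clock": time; "joint_positions": joint angles; "qvel": joint speeds; "joint_efforts": joint torques, N m; "ee_pos": TCP position; "tool_rot": TCP orientation; "force": force on the tool from outside, world axes, zero at the start; "wrist_torque": the same for the moment, N m; "grip_width": finger opening in mm.
Only numpy, scipy, OpenCV 4.12 (cv2) and the standard library are available. Lean on these libraries where they do the work, as an engineer would, in place of code of your own. Each camera call takes 0.05 s, during which the arm holds its last target.

## Working session

There is one attempt and no reset: what is moved stays moved. The work goes in short steps, each a Python script; the robot and the scene stay as the last script left them, time stands still between calls to the robot, and variables do not carry over. Pictures are saved under pics/ and viewed, and the job is handed in when it is done.

```bash
mkdir -p pics; ls
cat > h.py <<'E'
import numpy as np, cv2
from scipy.spatial.transform import Rotation as R
from plant import manip, optics, job
def save(n,im): cv2.imwrite('pics/'+n+'.png', im[:,:,::-1])
def camR(f):
    o=np.array(f['orientation'],float)
    return o if o.shape==(3,3) else R.from_rotvec(o).as_matrix()
def ray(f,u,v): return np.array([(u-f['cx'])/f['fx'],(v-f['cy'])/f['fy'],1.])
def onplane(f,u,v,z):
    d=camR(f)@ray(f,u,v); p=np.array(f['xyz'],float); return p+d*(z-p[2])/d[2]
def depthpt(f,u,v):
    z=f['range_z'][int(round(v)),int(round(u))]; return np.array(f['xyz'])+camR(f)@(ray(f,u,v)*z)
def proj(f,P):
    c=camR(f).T@(np.array(P)-np.array(f['xyz'])); return np.array([c[0]/c[2]*f['fx']+f['cx'],c[1]/c[2]*f['fy']+f['cy']])
E
python3 - <<'E'
from h import *
s=manip.read_state(); print(s['clock'],s['ee_pos'],s['tool_rot'],s['grip_width'])
for n in ['top','side']:
    f=optics.grab_frame(n); save(n+'0',f['color']); print(n,f['xyz'],f['orientation'],f['fx'],f['cx'],f['cy'])
    for t in ['dial_axis','fin_tip','start_top','petri_1','warmer']:
        for m in optics.mark_of(t,f)[:2]: 
            print(t,m, depthpt(f,*m['location']).round(1), onplane(f,*m['location'],{'dial_axis':63,'fin_tip':70,'start_top':72}.get(t,56 if t[0]=='p' else 0)).round(1))
print(manip.read_state()['clock'])
E
```

```text
pics
0.0 [499.30773972 490.0263888  213.28741749] [-1.21567862e+00 -2.89635630e+00  1.55285329e-03] 91.34241525142869
top [ 356.06650319 -224.78174808 1446.43201026] [-2.18654185  2.13443253 -0.10089988] 447.91519115922125 321.7929455085774 193.94179352472264
dial_axis {'location': [325.2, 206.9], 'p': 0.73} [ 463.3 -216.5   63.7] [ 463.3 -216.5   63. ]
fin_tip {'location': [318.8, 196.7], 'p': 0.57} [ 493.6 -196.1   73.4] [ 493.9 -196.1   70. ]
start_top {'location': [355.2, 195.9], 'p': 0.6} [ 499.1 -308.4   69.1] [ 498.8 -308.2   72. ]
petri_1 {'location': [312.8, 168.9], 'p': 0.87} [ 580.4 -175.2   69.7] [ 582.6 -174.7   56. ]
petri_1 {'location': [340.1, 158.6], 'p': 0.78} [ 614.4 -259.3   72. ] [ 617.4 -259.7   56. ]
warmer {'location': [331.7, 186.5], 'p': 0.8} [ 528.8 -235.3   51.7] [ 535.2 -235.7    0. ]
side [ 538.43162679 -909.08734292  979.20854885] [-2.47594657 -0.06767637  0.0366812 ] 465.4076241280623 314.1537943748916 202.15725646529796
dial_axis {'location': [304.1, 206.6], 'p': 0.87} [ 464.1 -209.5   65.5] [ 463.9 -207.5   63. ]
fin_tip {'location': [317.0, 197.4], 'p': 0.9} [ 495.  -188.4   77.6] [ 494.6 -182.3   70. ]
start_top {'location': [313.3, 235.2], 'p': 0.41} [ 492.2 -297.1   70.9] [ 492.2 -297.8   72. ]
petri_1 {'location': [357.7, 225.4], 'p': 0.77} [ 596.2 -263.8   71.3] [ 597.2 -252.9   56. ]
petri_1 {'location': [350.4, 195.1], 'p': 0.69} [ 577.8 -173.1   72.9] [ 578.6 -159.3   56. ]
warmer {'location': [333.8, 228.5], 'p': 0.96} [ 539.7 -260.4   49.3] [ 539.7 -226.     0. ]
0.6
```

Run:
```python
import cv2,numpy as np
for n,(u,v) in {'top0':(330,185),'side0':(330,210)}.items():
    im=cv2.imread(f'pics/{n}.png'); c=im[v-75:v+75,u-100:u+100]; cv2.imwrite(f'pics/{n}c.png',cv2.resize(c,None,fx=4,fy=4,interpolation=cv2.INTER_CUBIC))
```

```text
(no output)
```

View pics/top0.png

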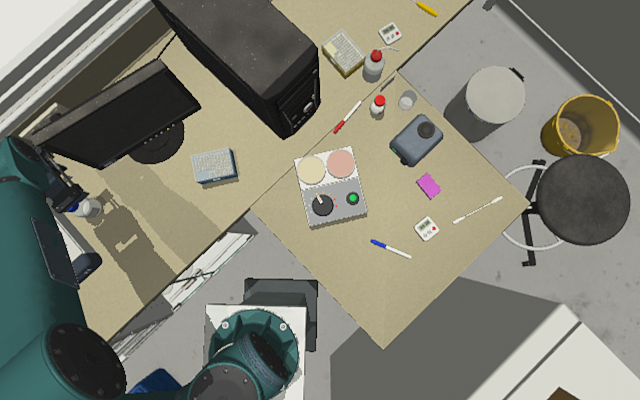

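View pics/side0.png

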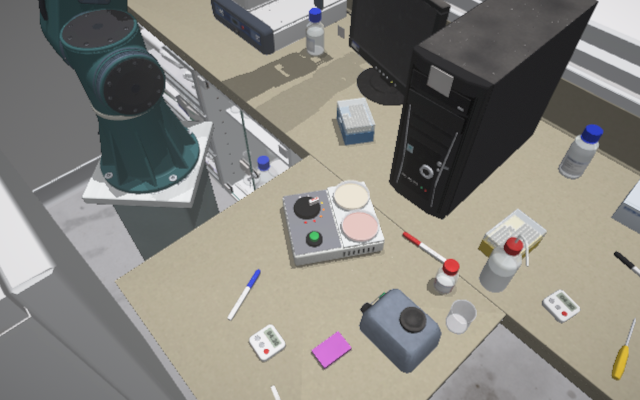

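```bash
ls -la pics
```

```text
total 1592
drwxr-xr-x 2 agent agent   4096 Dec  7 14:25 .
drwxr-xr-x 3 agent agent   4096 Dec  7 14:25 ..
-rw-r--r-- 1 agent agent 321948 Dec  7 14:25 side0.png
-rw-r--r-- 1 agent agent 410658 Dec  7 14:25 side0c.png
-rw-r--r-- 1 agent agent 399136 Dec  7 14:25 top0.png
-rw-r--r-- 1 agent agent 481257 Dec  7 14:25 top0c.png
```

View crops.

The top view shows the warmer at about (332,187), with the dial at (323,206) and the button at (353,198). In the side view it's at (333,225). A tall PC tower stands behind and to the left of it. I'll look closer.

View pics/top0c.png

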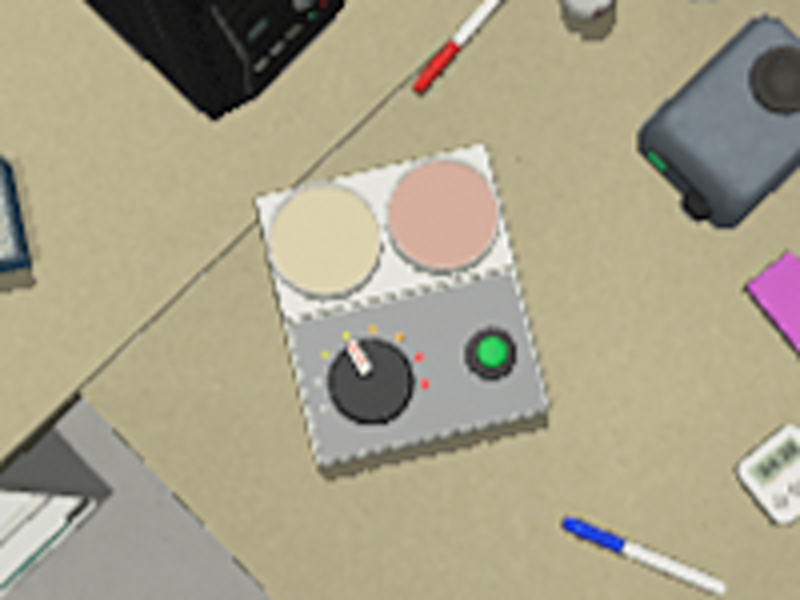

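View pics/side0c.png

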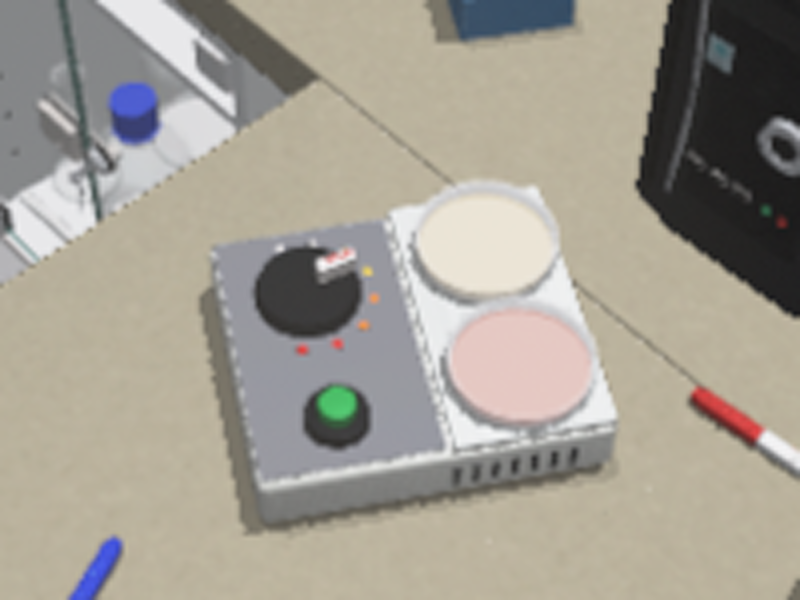

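The fin points at the fourth dot (stop 3), so the target is the last stop (7). I'll check clearances and the wrist camera mount before swinging over.

Run:
```python
from h import *
H={}
for n in ['top','side']:
    f=optics.grab_frame(n); z=f['range_z']; v,u=np.mgrid[0:400,0:640]
    d=np.stack([(u-f['cx'])/f['fx'],(v-f['cy'])/f['fy'],np.ones_like(u)],-1)*z[...,None]
    P=(d@camR(f).T+np.array(f['xyz']))[z>0]
    r=np.hypot(P[:,0],P[:,1]);a=np.degrees(np.arctan2(P[:,1],P[:,0]))
    for lo in range(-60,60,10):
        m=(a>=lo)&(a<lo+10)&(r>300)&(r<1000)
        row=[]
        for rr in range(300,900,50):
            k=m&(r>=rr)&(r<rr+50); row.append(int(np.percentile(P[k,2],99.5)) if k.sum() else None)
        print(n,lo,row)
f=optics.grab_frame('wrist'); print(f['mount'],f['fx'],f['cx'],f['cy'])
```

```text
top -60 [10, 9, 7, 8, 17, 16, 21, 24, 20, 8, 12, 9]
top -50 [7, 8, 8, 8, 17, 9, 8, 9, 17, 21, 9, 10]
top -40 [6, 10, 7, 49, 57, 78, 57, 8, 9, 87, 117, 121]
top -30 [7, 9, 56, 69, 82, 71, 77, 78, 561, 568, 15, 101]
top -20 [6, 8, 9, 56, 59, 79, 79, 75, 426, 430, 431, 429]
top -10 [-840, 6, 9, 7, 10, 8, 10, 428, 430, 431, 431, 431]
top 0 [-844, -846, 8, 7, 8, 73, 74, 66, 411, 430, 430, 431]
top 10 [-842, 4, 8, 8, 8, 75, 75, 25, 9, 372, 374, 9]
top 20 [-844, 7, 8, 8, 7, 10, 7, 16, 94, 373, 370, None]
top 30 [825, 786, 748, 710, 670, 624, 574, 561, 531, 372, 356, None]
top 40 [829, 791, 754, 718, 679, 640, 595, 560, 533, 369, 46, 8]
top 50 [-397, 6, 7, 7, 7, 108, 104, 155, 101, 80, 58, None]
side -60 [6, 5, 5, 5, 13, 14, 18, 21, 17, 5, 4, None]
side -50 [4, 5, 6, 5, 14, 4, 5, 5, 16, 18, 5, 46]
side -40 [5, 4, 5, 49, 55, 74, 54, 5, 4, 85, 117, 119]
side -30 [5, 5, 52, 66, 80, 71, 76, 75, 566, 568, 13, 98]
side -20 [4, 5, 4, 55, 58, 75, 76, 73, 423, 428, 428, 426]
side -10 [None, 5, 5, 5, 5, 4, 6, 427, 428, 429, 428, 428]
side 0 [None, None, 4, 6, 5, 70, 71, 53, 425, 428, 428, 428]
side 10 [None, 4, 5, 5, 6, 72, 72, 68, 5, 367, 371, None]
side 20 [None, 4, 5, 5, 4, 4, 5, 15, 103, 336, 13, None]
side 30 [-31, 6, 5, 6, 5, 5, 5, 10, 135, 276, -1, None]
side 40 [1, 5, 5, 6, 4, 5, 247, 236, 158, 222, 50, 4]
side 50 [-398, 5, 6, 5, 5, 108, 103, 158, 159, 106, 105, 103]
[[ 6.70215277e-04 -9.59464226e-01 -2.81829647e-01  7.94169868e+01]
 [ 9.99999664e-01  5.09929330e-04  6.42076174e-04  6.13289439e-02]
 [-4.72335916e-04 -2.81829983e-01  9.59464245e-01 -1.70102647e+02]
 [ 0.00000000e+00  0.00000000e+00  0.00000000e+00  1.00000000e+00]] 309.70691628693146 318.81318598370365 197.83808436400136
```

```bash
cat >> h.py <<'E'
def down(yaw_x):  # tool pointing down, tool x at world yaw (deg)
    a=np.radians(yaw_x)/2; return np.pi*np.array([np.cos(a),np.sin(a),0])
def wproj_ray(f,st,u,v):
    M=np.array(f['mount']); dx,dy=(u-f['cx'])/f['fx'],(v-f['cy'])/f['fy']; r=np.hypot(dx,dy)
    d=np.array([dx/r*np.sin(r),dy/r*np.sin(r),np.cos(r)]) if r>1e-9 else np.array([0,0,1.])
    T=R.from_rotvec(st['tool_rot']).as_matrix()
    return T@M[:3,3]+st['ee_pos'], T@M[:3,:3]@d
def wplane(f,st,u,v,z):
    o,d=wproj_ray(f,st,u,v); return o+d*(z-o[2])/d[2]
def wproj(f,st,P):
    M=np.array(f['mount']); T=R.from_rotvec(st['tool_rot']).as_matrix()
    q=T.T@(np.array(P)-st['ee_pos']); c=M[:3,:3].T@(q-M[:3,3])
    s=np.hypot(c[0],c[1]); t=np.arctan2(s,c[2]); return np.array([f['cx']+f['fx']*t*c[0]/s,f['cy']+f['fy']*t*c[1]/s])
E
python3 - <<'E'
from h import *
st=manip.read_state()
manip.move_linear([345,338,260],velocity=250)
q=np.array(manip.read_state()['joint_positions']); print(q.round(3))
q[0]=-0.43; q[5]=-2.0
manip.move_joints(q)
manip.command_gripper(0)
s=manip.read_state(); print(s['clock'],s['ee_pos'],s['grip_width'],s['force'])
manip.movep([531,-202,130],down(213))
s=manip.read_state(); print(s['clock'],s['ee_pos'],np.round(s['joint_positions'],3),s['grip_width'],s['force'])
f=optics.grab_frame('wrist'); save('w1',f['color'])
for t,z in [('dial_axis',63),('fin_tip',70),('start_top',72)]:
    for m in optics.mark_of(t,f)[:2]: print(t,m,wplane(f,s,*m['location'],z).round(1))
import pickle; pickle.dump((f,s),open('w1.pkl','wb'))
E
```

```text
[ 0.727 -0.032  2.131  0.     1.043 -0.049]
5.0583 [ 448.98017712 -180.28011391  260.03284922] 0.7144254767926537 [ 0.35118296  0.36457959 -0.64651267]
5.725 [ 530.8720552  -201.94795672  130.45144319] [-0.405  0.292  2.039  0.     0.81  -2.549] 0.5815050272437194 [-0.36910034  0.09197231  0.22904097]
dial_axis {'location': [357.4, 144.4], 'p': 0.57} [ 470.5 -206.    63. ]
fin_tip {'location': [356.6, 185.5], 'p': 0.64} [ 496.9 -189.7   70. ]
start_top {'location': [236.8, 106.0], 'p': 0.63} [ 493.9 -299.    72. ]
```

View pics/w1.png

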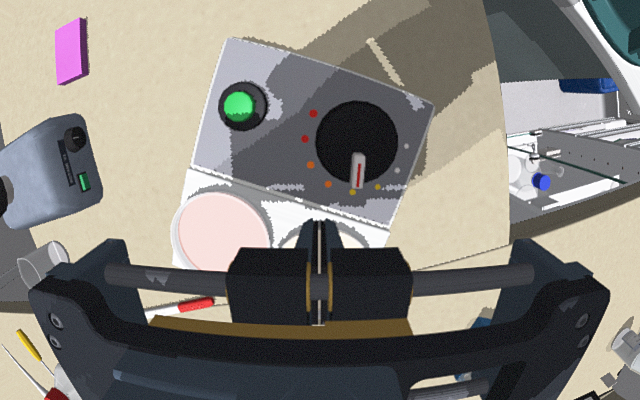

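The wrist view shows the dial disc at about (357,143), the fin pointing down to (357,187) near the second yellow dot, and the button at (238,105). I'll refine this by segmentation and cross-check between cameras.

Run:
```python
from h import *
import pickle
f,s=pickle.load(open('w1.pkl','rb'))
from scipy.optimize import least_squares
im=f['color'].astype(int)
def seg(f,uv,rad,toworld):
    im=f['color'].astype(int); v,u=np.mgrid[0:400,0:640]
    near=np.hypot(u-uv[0],v-uv[1])<rad
    dark=(im.max(2)<62)&near
    g=(im[...,1]-im[...,0]>60)&(im[...,1]-im[...,2]>30)
    return dark,g
d,g=seg(f,(357,143),50,None)
cnt=max(cv2.findContours(d.astype(np.uint8),cv2.RETR_EXTERNAL,cv2.CHAIN_APPROX_NONE)[0],key=len)
hull=cv2.convexHull(cnt)[:,0]
P=np.array([wplane(f,s,*p,63) for p in cnt[:,0]])[:,:2]
H=np.array([wplane(f,s,*p,63) for p in hull])[:,:2]
r=least_squares(lambda x:np.hypot(*(P-x[:2]).T)-x[2],[470,-206,34],loss='soft_l1'); print('dial wrist contour',r.x,r.cost)
r=least_squares(lambda x:np.hypot(*(H-x[:2]).T)-x[2],[470,-206,34],loss='soft_l1'); print('hull',r.x)
ys,xs=np.nonzero(g); n,l,st,c=cv2.connectedComponentsWithStats(g.astype(np.uint8))
for i in range(1,n):
    if st[i,4]>150: print('green',c[i],st[i],wplane(f,s,*c[i],72).round(1))
# fin: red line
rd=(im[...,0]-im[...,1]>60)&(im[...,0]-im[...,2]>60)
v,u=np.mgrid[0:400,0:640]; m=rd&(np.hypot(u-357,v-143)<43)
Q=np.array([wplane(f,s,a,b,77.5) for b,a in zip(*np.nonzero(m))])[:,:2]
c0=Q.mean(0); w,V=np.linalg.eigh(np.cov((Q-c0).T)); e=V[:,1]; e*=np.sign(e@[1,.6]); print('fin red',c0,len(Q),np.degrees(np.arctan2(e[1],e[0])),(Q-c0)@e@np.ones(1) if 0 else np.ptp((Q-c0)@e))
for n,uv in [('top',(323,206)),('side',(308,207))]:
    F=optics.grab_frame(n); d,g=seg(F,uv,18,None)
    ys,xs=np.nonzero(g&(np.hypot(v-200-(35 if n=='side' else 0),u-(353 if n=='top' else 313))<15)); print(n,'green',xs.mean(),ys.mean(),onplane(F,xs.mean(),ys.mean(),72).round(1))
    cnt=max(cv2.findContours(d.astype(np.uint8),cv2.RETR_EXTERNAL,cv2.CHAIN_APPROX_NONE)[0],key=len)
    (cx,cy),ax,an=cv2.fitEllipse(cv2.convexHull(cnt)); print('dial',cx,cy,ax,onplane(F,cx,cy,62).round(1))
# depth of wrist
print(f['range_z'][143,345],f['range_z'][105,238])
ov=f['color'].copy()
```

```text
dial wrist contour [ 468.57331927 -207.90276567   31.61811497] 819.3378429460938
hull [ 469.29522466 -207.34958926   32.46016806]
green [238.24677188 105.90530846] [224  92  30  29 697] [ 493.3 -298.    72. ]
fin red [ 488.14748197 -195.3877274 ] 56 29.602669805456063 16.048510384722775
top green 352.6734693877551 197.57142857142858 [ 493.5 -300.5   72. ]
dial 325.6121520996094 203.87933349609375 (15.299064636230469, 39.32781982421875) [ 472.8 -217.6   62. ]
side green 313.35 235.5 [ 492.4 -298.6   72. ]
dial 306.4069519042969 207.59912109375 (22.49931526184082, 25.85520362854004) [ 469.7 -209.6   62. ]
235.25494 219.45137
```

```bash
cat >> h.py <<'E'
A=np.array([469.9,-205.8]); TH0=29.6
def pose(th,off,z,rc=23):
    t=np.radians(th); u=np.array([np.cos(t),np.sin(t)]); n=np.array([-u[1],u[0]])
    return [*(A+rc*u+off*n),z], down(th+180)
E
python3 - <<'E'
from h import *
manip.movep(*pose(TH0,36,100)); 
p,r=pose(TH0,36,69); print(manip.move_linear(p,r,velocity=80,guard=6))
s=manip.read_state(); print(s['clock'],s['ee_pos'].round(2) if hasattr(s['ee_pos'],'round') else s['ee_pos'],s['force'])
p,r=pose(TH0,8,69); hit=manip.move_linear(p,r,velocity=20,guard=2.)
s=manip.read_state(); t=np.radians(TH0)
d=np.array(s['ee_pos'])[:2]-A; print(hit,s['clock'],'off',d@[-np.sin(t),np.cos(t)],'rc',d@[np.cos(t),np.sin(t)],s['ee_pos'],s['force'])
f=optics.grab_frame('wrist'); save('w2',f['color'])
E
```

```text
False
6.975 [ 472.1  -163.17   68.65] [-0.16979365  0.88645079  0.42798934]
True 7.9833 off 14.632415469669182 rc 22.868077662970816 [ 482.55611497 -181.78168798   68.71886168] [-0.65109083  1.04163654  0.6706956 ]
```

View pics/w2.png

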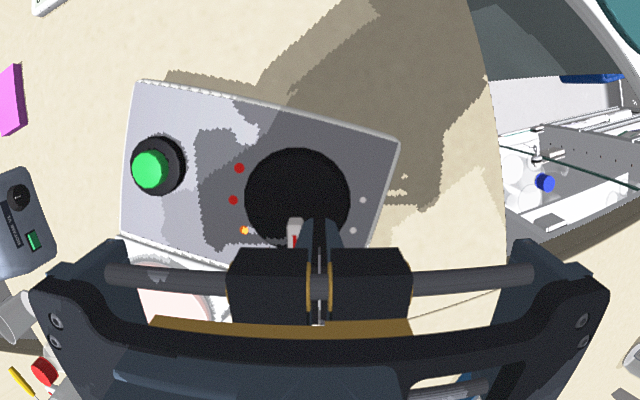

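The finger is just touching the left side of the fin near (303,230), at offset 14.6 mm. Next I'll sweep the first click and look at the forces.

```bash
cat >> h.py <<'E'
OFF=14.6
def sweep(a,b,step=5,v=15):
    for k in np.arange(a+step,b+.1,step):
        p,r=pose(TH0-k,OFF,69); h=manip.move_linear(p,r,velocity=v,guard=15)
        s=manip.read_state(); F=np.array(s['force']); t=np.radians(TH0-k); d=np.array(s['ee_pos'])[:2]-A
        n=np.array([-np.sin(t),np.cos(t)]); print(k,h,'t%.2f'%s['clock'],'off %.1f rc %.1f z %.1f'%(d@n,d@[np.cos(t),np.sin(t)],s['ee_pos'][2]),'Fn %.1f'%(F[:2]@n),F.round(1))
        if h: break
def look(n):
    s=manip.read_state(); f=optics.grab_frame('wrist'); save(n,f['color']); return f,s
E
python3 - <<'E'
from h import *
sweep(0,30); look('w3')
E
```

```text
5.0 False t8.36 off 15.4 rc 22.5 z 68.6 Fn 4.6 [-1.3  4.4  0.8]
10.0 False t8.67 off 14.6 rc 23.0 z 68.9 Fn 0.2 [-0.6  0.  -0.2]
15.0 False t8.97 off 14.5 rc 23.0 z 69.0 Fn 0.4 [-0.3  0.4 -0. ]
20.0 False t9.28 off 14.5 rc 23.0 z 69.0 Fn 0.3 [-0.4  0.2  0.6]
25.0 False t9.59 off 14.6 rc 23.0 z 69.0 Fn 0.8 [-0.8  0.7 -0.1]
30.0 False t9.90 off 14.6 rc 22.9 z 69.0 Fn 0.5 [ 0.7  0.5 -0.3]
```

View pics/w3.png

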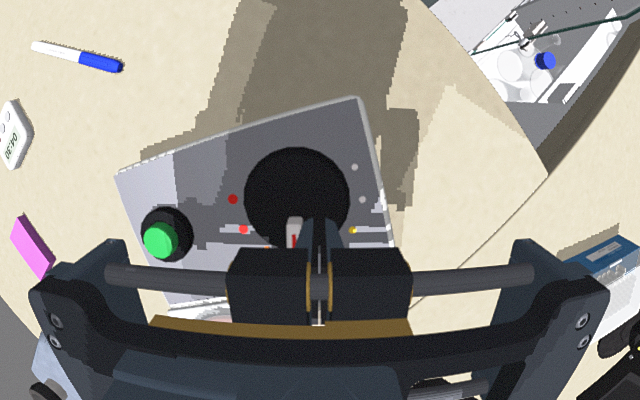

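The fin sits against the finger in the same place as in w2 (294,220), so it has moved exactly one click. The snap happens at about 8° of finger travel. Next are clicks 2 and 3.

Run:
```python
from h import *
sweep(30,60); look('w4'); sweep(60,86,step=4.333); look('w5')
a=cv2.imread('pics/w4.png')[80:300,80:480];b=cv2.imread('pics/w5.png')[80:300,80:480]
cv2.imwrite('pics/w45.png',np.hstack([a,b]))
```

```text
35.0 False t10.26 off 15.4 rc 22.6 z 68.8 Fn 8.3 [1.2 8.2 1.6]
40.0 False t10.57 off 14.7 rc 22.9 z 69.0 Fn 0.7 [ 0.9  0.6 -0.2]
45.0 False t10.88 off 14.5 rc 22.9 z 69.0 Fn -1.0 [ 0.1 -1.1  0.1]
50.0 False t11.18 off 14.6 rc 23.0 z 69.0 Fn -0.5 [-0.3 -0.4  0.3]
55.0 False t11.49 off 14.6 rc 23.0 z 69.0 Fn -0.6 [-0.3 -0.6 -0.3]
60.0 False t11.80 off 14.6 rc 22.9 z 69.0 Fn 0.3 [ 0.6 -0.  -0.1]
64.333 False t12.13 off 15.1 rc 22.8 z 68.9 Fn 6.2 [2.  6.1 0.5]
68.666 False t12.42 off 14.6 rc 22.9 z 69.0 Fn 0.3 [ 0.5  0.  -0.5]
72.999 False t12.70 off 14.6 rc 23.0 z 69.0 Fn 0.3 [-0.4  0.8  0.2]
77.332 False t12.98 off 14.6 rc 23.0 z 69.0 Fn 0.6 [0.2 0.7 0.1]
81.66499999999999 False t13.27 off 14.6 rc 23.0 z 69.0 Fn 0.4 [0.3 0.2 0.2]
85.99799999999999 False t13.55 off 14.6 rc 23.0 z 69.0 Fn 0.1 [ 0.2 -0.1  0.1]
```

View pics/w45.png

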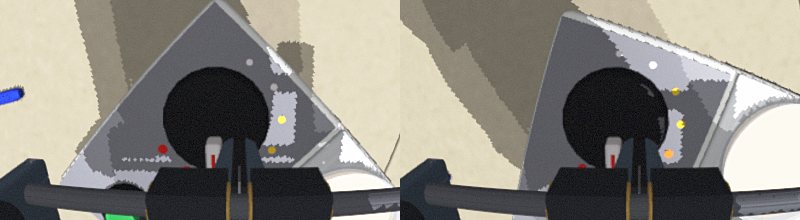

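In both crops the fin is beside the finger (about x=213 and x=613), so there has been one snap per 30° and the dial is at click 3. For the last click I'll stop soon after the snap and back off.

Run:
```python
from h import *
sweep(86,102,step=4,v=12)
f,s=look('w6')
p,r=pose(TH0-102,24,69); manip.move_linear(p,r,velocity=40)
p[2]=130; manip.move_linear(p,r,velocity=120)
# look pose as at the start
manip.movep([531,-202,130],down(213))
f,s=look('w7'); im=f['color'].astype(int)
rd=(im[...,0]-im[...,1]>60)&(im[...,0]-im[...,2]>60)
v,u=np.mgrid[0:400,0:640]; c=wproj(f,s,[*A,63]); m=rd&(np.hypot(u-c[0],v-c[1])<38)
Q=np.array([wplane(f,s,a,b,77.5) for b,a in zip(*np.nonzero(m))])[:,:2]
if len(Q):
    e=Q.mean(0)-A; w,V=np.linalg.eigh(np.cov((Q-Q.mean(0)).T)); e2=V[:,1]*np.sign(V[:,1]@e); print(len(Q),Q.mean(0),np.linalg.norm(e),'fin angle from centroid',np.degrees(np.arctan2(e[1],e[0])),'line',np.degrees(np.arctan2(e2[1],e2[0])),'want',TH0-120)
for t,z in [('dial_axis',63),('fin_tip',70),('start_top',72)]:
    for k in optics.mark_of(t,f)[:1]: print(t,k,wplane(f,s,*k['location'],z).round(1))
print(s['clock'])
```

```text
90.0 False t13.91 off 14.6 rc 23.0 z 69.0 Fn 0.3 [ 0.6 -0.6  0.1]
94.0 False t14.22 off 14.8 rc 22.9 z 69.0 Fn 3.5 [2.6 2.6 0.1]
98.0 False t14.53 off 15.0 rc 23.0 z 69.1 Fn 5.1 [ 4.   3.7 -0.1]
102.0 False t14.83 off 14.6 rc 23.0 z 69.0 Fn 1.0 [0.9 0.6 0.5]
59 [ 476.86571822 -226.13252706] 21.492624009197836 fin angle from centroid -71.08905848868152 line -70.41110330926311 want -90.4
dial_axis {'location': [360.0, 143.4], 'p': 0.82} [ 468.6 -205.    63. ]
fin_tip {'location': [317.1, 131.1], 'p': 0.97} [ 478.4 -237.9   70. ]
start_top {'location': [237.4, 104.5], 'p': 0.81} [ 492.7 -299.1   72. ]
17.5
```

View pics/w7.png

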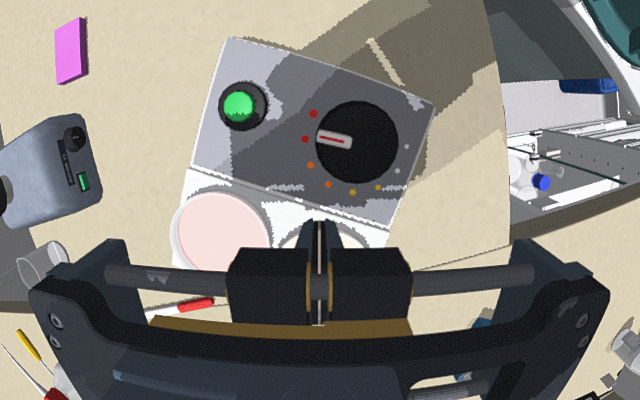

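The fin is at −71° world, about 100° on, which is between clicks 3 and 4, not settled in the fourth. I'll check it against the dots and see whether it's still moving.

```bash
cat >> h.py <<'E'
def finang(f,s):
    im=f['color'].astype(int); rd=(im[...,0]-im[...,1]>60)&(im[...,0]-im[...,2]>60)
    v,u=np.mgrid[0:400,0:640]; c=wproj(f,s,[*A,63]); m=rd&(np.hypot(u-c[0],v-c[1])<38)
    Q=np.array([wplane(f,s,a,b,77.5) for b,a in zip(*np.nonzero(m))])[:,:2]
    e=Q.mean(0)-A; w,V=np.linalg.eigh(np.cov((Q-Q.mean(0)).T)); e2=V[:,1]*np.sign(V[:,1]@e)
    return np.degrees(np.arctan2(e[1],e[0])),np.degrees(np.arctan2(e2[1],e2[0])),len(Q)
E
python3 - <<'E'
from h import *
f,s=look('w8'); print(s['clock'],finang(f,s))
for d in [(407,146),(397,171),(377,187),(352,192),(328,184),(310,165),(305,139),(313,113)]:
    q=wplane(f,s,*d,51)[:2]-A; print(d,np.degrees(np.arctan2(q[1],q[0])).round(1),np.linalg.norm(q).round(1))
import pickle; print(finang(*pickle.load(open('w1.pkl','rb'))))
c=f['color'][90:200,290:420]; save('w8c',cv2.resize(c,None,fx=5,fy=5,interpolation=cv2.INTER_CUBIC))
E
```

```text
17.7 (np.float64(-71.0015303939813), np.float64(-70.57101819145183), 57)
(407, 146) 120.2 42.6
(397, 171) 89.2 42.1
(377, 187) 59.2 41.6
(352, 192) 29.3 41.8
(328, 184) -0.3 41.7
(310, 165) -30.4 42.1
(305, 139) -60.4 41.7
(313, 113) -90.8 42.2
(np.float64(29.711622800215036), np.float64(29.59364542311825), 47)
```

View pics/w8c.png

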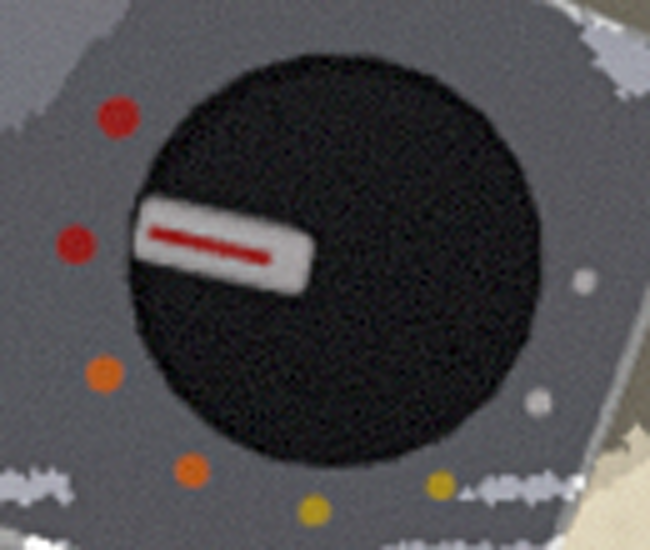

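The dot angles match the stops to within 0.5°, so the calibration is good. The fin really is resting part way, about 10° past click 3, because friction holds it there. I'll go back and push it through to the fourth stop.

Run:
```python
from h import *
p,r=pose(TH0-98,26,100); manip.movep(p,r)
p[2]=69; print(manip.move_linear(p,r,velocity=60,guard=6))
sweep(94,118,step=4,v=15)
p,r=pose(TH0-112,24,69); manip.move_linear(p,r,velocity=40)
p[2]=120; manip.move_linear(p,r,velocity=120)
manip.movep([531,-202,130],down(213))
f,s=look('w9'); print(s['clock'],finang(f,s),'want',TH0-120, s['force'])
c=f['color'][60:220,170:430]; save('w9c',cv2.resize(c,None,fx=3,fy=3,interpolation=cv2.INTER_CUBIC))
```

```text
False
98.0 False t20.85 off 14.6 rc 23.0 z 69.0 Fn -0.2 [-0.  -0.4  0.1]
102.0 False t21.12 off 14.6 rc 23.0 z 69.0 Fn 0.8 [0.6 0.7 0.4]
106.0 False t21.40 off 14.7 rc 23.0 z 69.0 Fn -0.4 [-0.4 -0.2  0.4]
110.0 False t21.68 off 14.5 rc 23.0 z 69.0 Fn -0.2 [-0.1 -0.3  0.3]
114.0 False t21.95 off 14.5 rc 22.9 z 69.0 Fn 0.8 [ 0.8 -0.  -0.3]
118.0 False t22.23 off 14.6 rc 23.0 z 69.0 Fn 0.3 [ 0.3 -0.8 -0.6]
24.95 (np.float64(-91.54599031435198), np.float64(-90.0350396067406), 60) want -90.4 [-0.65374894  1.03497443  0.42308197]
```

View pics/w9c.png

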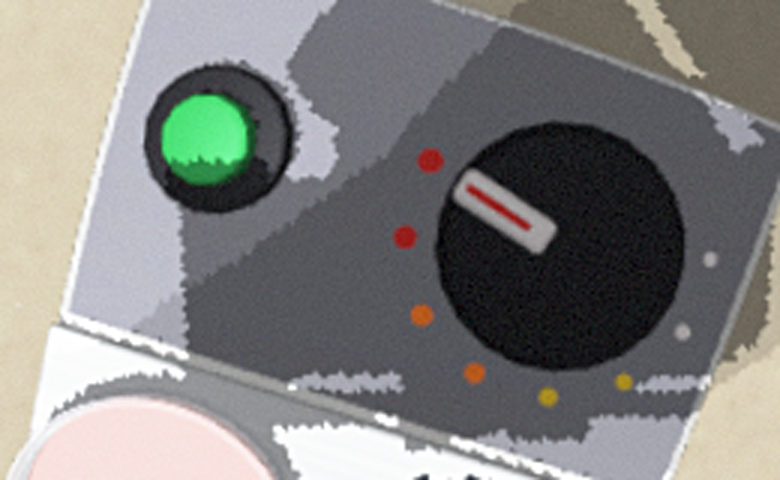

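The fin now points at the eighth dot at −90 to −91.5° (target −90.4°). Now I'll press the button.

Run:
```python
from h import *
B=[493.2,-298.4]; r=down(195)
manip.movep([*B,110],r); manip.move_linear([*B,76],r,velocity=80)
for z in [72,70,68,66.5,65.5,64.5,63.5]:
    h=manip.move_linear([*B,z],r,velocity=15,guard=12); s=manip.read_state(); print(z,h,round(s['ee_pos'][2],2),np.round(s['force'],1))
    if h or s['force'][2]>10: break
manip.hold(0.3); s=manip.read_state(); print(round(s['ee_pos'][2],2),np.round(s['force'],1))
manip.move_linear([*B,120],r,velocity=60)
manip.movep([531,-202,140],down(213)); manip.hold(.3)
f,s=look('w10'); print(s['clock'],finang(f,s),f['range_z'][105,238])
for n in ['top','side']: save(n+'9',optics.grab_frame(n)['color'])
a=cv2.imread('pics/top9.png')[110:260,230:430];b=cv2.imread('pics/side9.png')[135:285,230:430]
cv2.imwrite('pics/end.png',cv2.resize(np.hstack([a,b]),None,fx=2,fy=2,interpolation=cv2.INTER_CUBIC))
```

```text
72 False 72.16 [0.2 0.4 1.7]
70 False 70.08 [ 0.5 -0.2  2.4]
68 False 68.04 [ 1.3 -0.6  3.3]
66.5 False 66.52 [ 0.4 -0.8  3.9]
65.5 False 66.08 [-2.4  1.4 13.8]
66.11 [-2.5  1.1 13.5]
29.7167 (np.float64(-91.6824049961976), np.float64(-90.87979380550665), 55) 227.65295
```

View pics/w10.png

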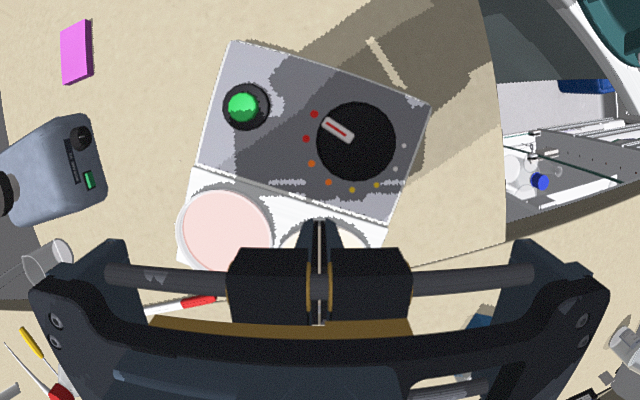

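View pics/end.png

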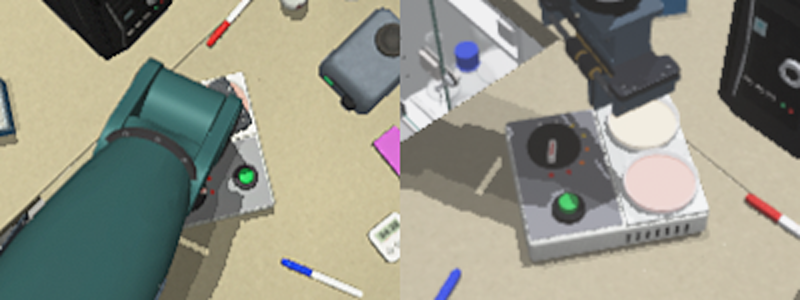

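The button bottomed out at z = 66.1 mm, with the force rising from 4 N to 13.8 N. In these pictures the dial points at the last red dot and the dishes look unmoved. One last check that the button is up again, then I'll hand in.

Run:
```python
from h import *
f=optics.grab_frame('side'); z=np.array([depthpt(f,u,v)[2] for u in range(310,317) for v in range(233,238)]); print('button top z',np.median(z))
f,s=look('w11'); print(finang(f,s))
f=optics.grab_frame('side')
for m in optics.mark_of('petri_1',f)[:2]: print(m)
job.sign_off(); print(manip.read_state()['clock'])
```

```text
button top z 72.63309167219927
(np.float64(-91.59805088574464), np.float64(-90.47908882342695), 54)
{'location': [356.3, 224.7], 'p': 0.85}
{'location': [349.2, 197.3], 'p': 0.63}
the job is handed in; nothing more can be done
the job is handed in; nothing more can be done
```

The dial now rests in the stop four clicks on from its start, the start button was pressed fully down and came back up, and the job is handed in. The last clock reading was 29.7 s of the 64 s allowed.

- **Dial:** I pushed the fin with the closed fingertips from the fourth stop to the eighth. On the first try the fourth click did not go through: friction held the fin about 10° past click 3. The camera showed this, so I pushed it on before touching the button. The final fin angle measured −90.5° along its red line and −91.6° from the line's centre, against a target of −90.4°. The highest force I read while pushing was 8.3 N.
- **Button:** It bottomed out at z = 66.1 mm with about 14 N, which matches fully down. Afterwards its top measured 72.6 mm, so it is up again.
- **Dishes and other things:** The dish marks in the side view moved by no more than about 2.5 pixels, within the detector's scatter. I saw nothing around the warmer displaced. The gripper was about 60 mm above everything when I handed in.

No check failed at the end.

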